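# Refit the return spring of a bench sieve shaker

### The arm

A 6-joint arm with a two-finger parallel gripper is mounted at the origin on the work surface. World frame = base frame: x ahead of the robot, y to its left, z up, the work surface at z = 0. Lengths are in m, angles in rad, forces in N, time in s.
With the tool pointing down it reaches from about 0.3 to 0.875 m from the base axis. Payload 6.4 kg.
Tool frame: the origin (TCP) lies on the mounting face of the last link; the fingertips stand 166 mm ahead of it and the grasp point (between the pads) lies 147 mm ahead of it (hold_point_z is the z of the grasp point in the tool frame, in m); z points along the fingers, y is the direction in which the jaws open and shut (so a half turn about z gives the same grasp; the last joint's range is limited). The gripper opens to 88 mm and grips with 3 to 60 N. Pads are 18 mm wide; open, the fingers measure 123 mm over their backs; the gripper's body (75 mm by 187 mm) begins 45 mm behind the grasp point.
Start: joints at [-1.552, 0.181, 1.607, -0, 1.354, -0.206], TCP at [0.128, -0.561, 0.405] pointing down, gripper open.
Joint ranges: [-2.99, 2.99], [-0.89, 2.07], [0.3, 2.58], [-1.14, 4.28], [0, 2.63], [-3.12, 3.12]. Speed limits (rad/s): [2.57, 2.57, 3.01, 3.14, 3.14, 3.14].

### API

Orientations are given as [roll, pitch, yaw] about the fixed x, y, z axes, in that order (R = Rz(yaw) Ry(pitch) Rx(roll)).
In Python, from bench import observe, camera, camera_model, close_job, spot_in, regions_of, hold_point_z gives the robot as it stands.
- The arm moves only by the shell command python3 -m handwheel 'ROWS' [FORCE]. ROWS is JSON, a list of rows, each a list of 3 entries, a list of its own where there are three numbers: the shift along the tool's x, y, z in units of 30 mm (1.0 is 30 mm), then the turn about the tool's z in rad, then the finger opening in mm, from 0 to 88.1. In form: [[[tx, ty, tz], turn, hand], ...]. A call has 1 to 10 rows; each row shifts and turns the pose as measured when the row begins, along the tool's axes as they then stand; what a row does not reach is not made up. A row lasts 1/8 s, in which the tool goes at most 62.5 mm and 10.7 degrees, less where a joint would pass 70% of its speed; a pose out of reach is approached as far as the arm can. A call is refused whole if a number of a shift passes 1 or a number of a turn 0.188, either way. A call with a gripper value outside its range is refused whole. The fingers move at their own pace and stop on an object; FORCE is the grip in N (left out, the last holds). Time passes only in rows, so rows that do not move let the fingers close. It gives the time, the measured TCP pose, the force and the opening at its end, in the units of the state.
- observe(): the state, without advancing time (a new reading comes with each control period).
- camera(name): name is "scene" or "top"; returns the picture (420x560x3 uint8, red, green, blue); there is no depth.
- camera_model(name): a dict with "intrinsics" (3x3 intrinsics, pixels), "origin" and "rotation" of the camera in the world. Camera axes: x right, y down, z forward; pixel columns grow to the right and rows downward; lengths in m; the calibration is good to about 2 mm. A picture is of the moment at which its call begins. camera_model takes no time and is no camera call.
- close_job(): hands the job in, once; it reports no verdict.
Trained networks look in the newest picture that a camera, given by its name, has taken for a name from the list of things; names that differ only in an ending like _2 or _b are one class to them, and where a whole thing is asked for, a point or a joint stands for the part that bears it (a point fixed in the world has none). Each returns a list of dicts, best first, with "p" (0 to 1); they miss things now and then, are a little off and sometimes report something else, mostly with a low value. They report only what shows in the picture. A call takes as long as a camera call. They do not tell look-alikes from the thing itself.
- spot_in(name, camera): "bbox" ([left, top, width, height] in pixels, round what is visible of it).
- regions_of(name, camera): "pixels" (420x560 bool, what is visible of it) and "bbox" ([left, top, width, height] in pixels, round what is visible of it).
The state is a dict: "t": time; "joint_pos": joint angles; "dq": joint speeds; "joint_efforts": joint torques, N m; "position": TCP position; "tool_rot": TCP orientation; "force": force on the tool from outside, world axes, zero at the start; "wrist_torque": the same for the moment, N m; "gripper_width": opening from 0.0 (shut) to 1.0 (fully open).
Only numpy, scipy, OpenCV 4.12 (cv2) and the standard library are available. Lean on these libraries where they do the work, as an engineer would, in place of code of your own. Each camera call takes 0.05 s, during which the arm holds its last target.

### The job

The return spring on the shaker's loose side has come off its anchor post. With the wooden-handled spring puller, catch the spring's end loop, stretch the loop over the post's head and ease it down round the neck so that the post carries the pull, slip the hook round the side of the post and out of the loop, and lay the puller back on the bench, flat on its underside as it lay. Touch spring and shaker with the puller only; stretch the spring no more than about 30 mm; do not press or trap the hook hard against the post (keep it to a few newtons), do not let the spring snap, and leave the jar, tray and brush where they are.

Things in the scene. Friction and masses are not known exactly. Their poses are not given: they have to be found in the camera images.
- puller: Spring puller, loose, 0.14 kg. Origin: centre of the wooden handle's flat underside; x from handle to hook, z up as it lies, hook down. Handle 88 x 20 x 24 mm (x -44..44), dark butt plate behind. Steel rod, 3.6 mm thick: leaves the handle at z 12, cranks up between x 54 and 66 to z 38, level to x 115, then straight down (shank) to z 8, then a toe back towards the handle.
- hook_tip (a point): Where the axes of the puller's shank and toe meet: x 115, z 8 mm from its origin. Lowest surface 1.8 mm below; the toe's end is 7.8 mm from here, towards the handle. A caught wire lies on the toe against the shank's handle side, 2.9 mm above and 2.9 mm handle-wards of this point, and is pulled in line with the handle.
- anchor_post: Headed steel post, upright, fixed on the shaker. Origin on its axis at the foot of the neck; x, y, z as the shaker's. Neck 7 mm thick, 18 mm high; above it the head, 10 mm across, top 23 mm above the origin. Below the origin a 15 mm collar, 3 mm high, on a 30 x 26 mm bracket; base plate top at z -23. The pin of the spring's other end: x 0, y +118, the spring's middle there z +11 mm.
- loop_end (a point): Wire centre at the far middle of the spring's free end loop: a closed level oval of 2.2 mm wire, inside 20.6 wide, 28 mm long, half-round at this end, narrowed in the last 5 mm at the coil. Slack: 102.3 mm from the pin, about 7 mm above the post's origin, 28 mm free below. Seated on the neck: 4.6 mm past the post's axis (-y), 5 mm free inside the loop on each side of the head, 7 beside the neck.
- return_spring: The loose steel extension spring with its end loop, coil 25 mm across. Origin on its pin, x along it to the loop. Swings on the pin sideways to 0.3 rad (stays where left) and up to 0.4 rad (sinks back to 0.04 rad below level). It begins to stretch at 2 N, then takes 0.45 N per mm.
- spring_loop (a joint): Stretch of the loose spring in m: 0 slack, about 0.020 seated on the post, about 0.027 when the loop passes the head with the hook still inside; beyond 0.035 it is spoilt.
- spring_eye (a joint): Sideways swing of the loose spring on its pin in rad, anticlockwise from above positive; 0 points straight at the post.
- machine: Bench sieve shaker, fixed. Origin under the middle of its 270 x 420 mm base, z up, y from drive box to sieve, x away from the robot at yaw 0. Base top z 20. Loose spring along x -85: pin y -35, post y -153; the like spring at x +85 is fitted. Drive box 85 x 105 at x 5, y -135, dial top z 90. Sieve 206 mm across at x 0, y 85, rim z 109, knobs z 120 mm.
- jar: Bystander: small glass sample jar with white cap, 52 mm across, 72 mm high, loose. Origin: centre of its underside.
- tray: Bystander: white blue-rimmed tray with finds, 160 x 120 x 26 mm, loose. Origin: centre of its underside.
- brush: Bystander: flat dusting brush lying on the bench, 200 mm long, 42 mm wide, loose. Origin: middle of its underside, x along it to the bristles.
Things that resemble listed ones, but are neither listed nor needed, are in the scene too. Leave any purple look-alike of the puller alone.

How it is judged:
By the outcome, as a careful person would: the job done as asked, in the order asked, and still so for the second after the job is handed in, with the robot touching nothing.
It also fails if it takes over 70 s, if anything falls off the work surface, if the arm or the gripper's body presses on something with over 40 N, if the wrist force passes 120 N, or if a joint passes its speed limit or range.

## Working session

There is one attempt and no reset: what is moved stays moved. The work goes in short steps, Python scripts to look and compute and a shell command to move; the robot and the scene stay as the last step left them, time stands still between calls to the robot, and variables do not carry over. Pictures are saved under pics/ and viewed, and the job is handed in when it is done.

```bash
ls; mkdir -p pics; cat > h.py <<'E'
import numpy as np, cv2
from bench import *
def snap(cam,name):
    im=np.asarray(camera(cam)); cv2.imwrite(f'pics/{name}.png',im[:,:,::-1]); return im
def proj(cam,P):
    m=camera_model(cam);K=np.array(m['intrinsics']);R=np.array(m['rotation']);o=np.array(m['origin'])
    p=(np.atleast_2d(P)-o)@R; q=p@K.T; return q[:,:2]/q[:,2:]
def back(cam,uv,z):
    m=camera_model(cam);K=np.array(m['intrinsics']);R=np.array(m['rotation']);o=np.array(m['origin'])
    d=R@np.linalg.inv(K)@np.array([uv[0],uv[1],1.]); return o+d*(z-o[2])/d[2]
E
python3 - <<'E'
from h import *
snap('scene','s0');snap('top','t0')
for c in('scene','top'):print(camera_model(c))
print(observe(),hold_point_z)
for n in('puller','anchor_post','return_spring','machine','jar','tray','brush'):
  for c in('scene','top'):
    print(n,c,[(np.round(d['bbox']).tolist(),round(d['p'],2)) for d in spot_in(n,c)][:4])
E
```

```text
pics
{'intrinsics': array([[428.84420217,   0.        , 283.20006969],
       [  0.        , 428.84420217, 219.34720366],
       [  0.        ,   0.        ,   1.        ]]), 'origin': array([1.34425832, 0.00441481, 0.59851899]), 'rotation': array([-2.15093406, -0.00824872,  1.94316762])}
{'intrinsics': array([[382.37238202,   0.        , 283.34562571],
       [  0.        , 382.37238202, 213.28366804],
       [  0.        ,   0.        ,   1.        ]]), 'origin': array([ 0.53361226, -0.25198305,  1.0103545 ]), 'rotation': array([-3.06337621, -0.0093741 , -1.58391383])}
{'t': 0.1, 'joint_pos': array([-1.55232735e+00,  1.81432760e-01,  1.60786370e+00,  7.55172623e-06,
        1.35383518e+00, -2.06308898e-01]), 'dq': array([-1.05613853e-03,  9.41227951e-05, -5.86712867e-04, -5.16739733e-04,
        6.41782640e-04,  4.41323206e-04]), 'joint_efforts': array([ 4.63101896e-04, -4.34820843e+01, -3.42694402e+01,  7.03678303e-02,
        3.40465433e-02, -4.25774863e-05]), 'position': array([ 0.12817063, -0.56030661,  0.40394058]), 'tool_rot': array([-3.14008781e+00, -3.22475729e-04,  2.24776
[... 215 characters left out ...]
0], 0.83), ([269.0, 203.0, 28.0, 27.0], 0.82)]
puller top [([416.0, 247.0, 41.0, 13.0], 0.73), ([301.0, 217.0, 20.0, 63.0], 0.66)]
anchor_post scene [([402.0, 222.0, 10.0, 11.0], 0.54)]
anchor_post top []
return_spring scene [([425.0, 225.0, 27.0, 21.0], 0.74)]
return_spring top [([146.0, 257.0, 39.0, 14.0], 0.62)]
machine scene [([348.0, 222.0, 212.0, 134.0], 0.78)]
machine top [([42.0, 170.0, 178.0, 120.0], 0.81)]
jar scene [([254.0, 244.0, 24.0, 41.0], 0.56)]
jar top [([281.0, 157.0, 18.0, 30.0], 0.7)]
tray scene [([172.0, 220.0, 84.0, 63.0], 0.74)]
tray top [([316.0, 156.0, 51.0, 63.0], 0.57)]
brush scene [([217.0, 183.0, 23.0, 42.0], 0.63)]
brush top [([351.0, 225.0, 31.0, 77.0], 0.65)]
```

View pics/s0.png

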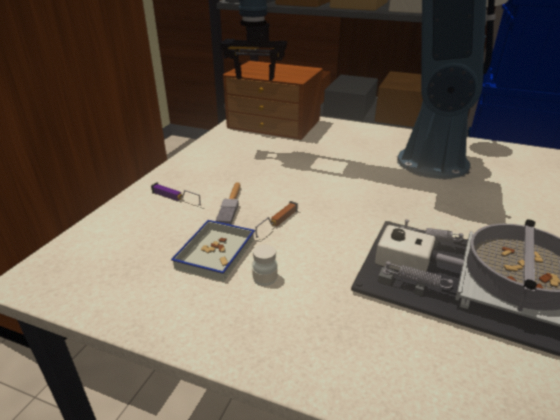

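View pics/t0.png

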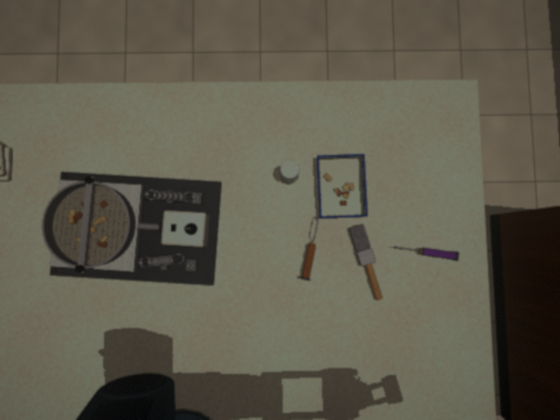

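```bash
cat >> h.py <<'E'
from scipy.spatial.transform import Rotation as Ro
_cm=camera_model
def cmod(cam):
    m=_cm(cam); return np.array(m['intrinsics']),Ro.from_euler('xyz',m['rotation']).as_matrix(),np.array(m['origin'])
def proj(cam,P):
    K,R,o=cmod(cam)
    p=(np.atleast_2d(P)-o)@R; q=p@K.T; return q[:,:2]/q[:,2:]
def back(cam,uv,z):
    K,R,o=cmod(cam)
    d=R@np.linalg.inv(K)@np.array([uv[0],uv[1],1.]); return o+d*(z-o[2])/d[2]
def crop(im,x,y,w,h,s,name):
    cv2.imwrite(f'pics/{name}.png',cv2.resize(im[y:y+h,x:x+w,::-1],None,fx=s,fy=s,interpolation=cv2.INTER_CUBIC))
E
python3 - <<'E'
from h import *
t=cv2.imread('pics/t0.png')[:,:,::-1];s=cv2.imread('pics/s0.png')[:,:,::-1]
crop(t,290,205,40,80,7,'t0p');crop(s,245,195,60,50,12,'s0p');crop(t,130,240,90,55,8,'t0s');crop(s,370,210,90,90,6,'s0s')
print(proj('top',[[0.128,-.56,.24],[0,0,0]]),proj('scene',[[0.128,-.56,.24],[0,0,0]]))
E
```

```text
[[441.60390732 451.50635616]
 [182.32197904 457.08247954]] [[255.10359541  77.77002255]
 [432.48905378 162.33829215]]
```

View pics/t0p.png

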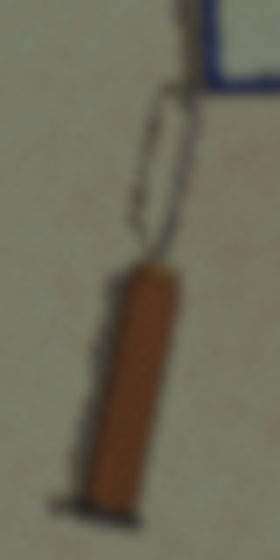

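View pics/s0p.png

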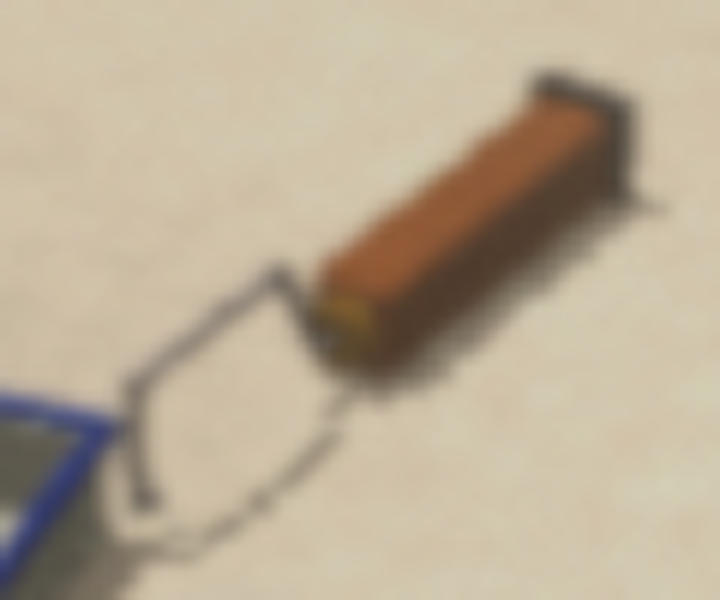

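View pics/t0s.png

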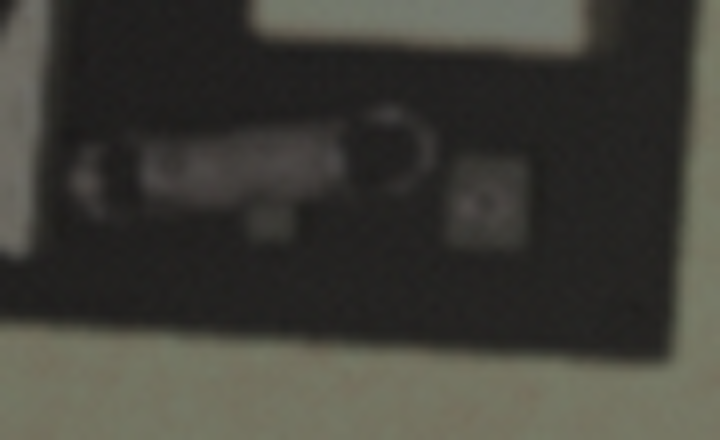

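View pics/s0s.png

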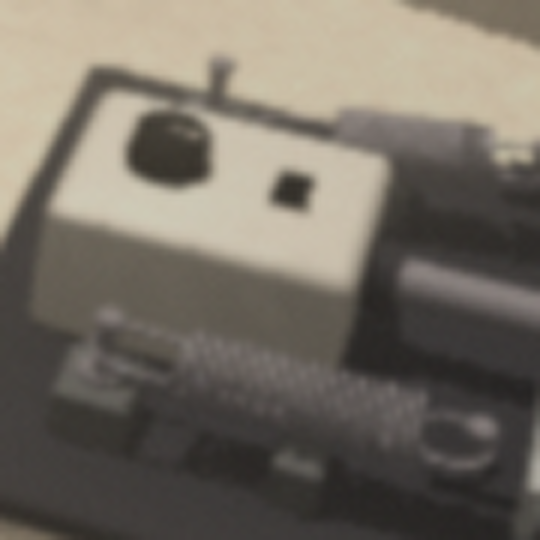

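```bash
cat > fit.py <<'E'
from h import *
from scipy.optimize import least_squares
obs=[]
T=lambda u,v:(290+(u+.5)/7-.5,205+(v+.5)/7-.5)
S=lambda u,v:(245+(u+.5)/12-.5,195+(v+.5)/12-.5)
obs+=[('top',T(155,268),(44,0,24)),('top',T(113,508),(-44,0,24)),('top',T(193,92),(115,0,38)),
('scene',S(325,270),(44,-10,24)),('scene',S(390,300),(44,10,24)),('scene',S(278,270),(66,0,38)),('scene',S(132,385),(115,0,38)),('scene',S(147,503),(115,0,8))]
def W(p,q):
    c,s=np.cos(p[2]),np.sin(p[2]);x,y,z=np.array(q)/1000
    return [p[0]+c*x-s*y,p[1]+s*x+c*y,z]
f=lambda p:np.concatenate([(proj(c,W(p,q))[0]-uv) for c,uv,q in obs])
r=least_squares(f,[.5,-.3,0.1],loss='soft_l1');print(r.x);print(f(r.x).reshape(-1,2).round(2))
E
python3 fit.py
python3 - <<'E'
from h import *
for n,uv in dict(br=(213.5,284.5),fr=(221,181)).items(): print(n,back('top',uv,.02))
E
```

```text
[ 0.48703512 -0.32494443 -0.21180808]
[[ 0.    1.36]
 [-0.59  0.95]
 [ 0.36 -0.85]
 [-1.51 -0.11]
 [-0.22 -0.11]
 [ 0.52  0.39]
 [ 0.52  0.32]
 [-0.39  1.  ]]
br [ 0.43072027 -0.08134317  0.02      ]
fr [ 0.69767915 -0.10059206  0.02      ]
```

```bash
python3 -m handwheel '[[[0,0,1],0.15,50],[[0,0,1],0.15,50],[[0,0,1],0.137,50],[[0,0,0],0,50]]' 40
cat >> h.py <<'E'
def go(tgt,yaw=None):
    o=observe();p=np.array(o['position']);y=o['tool_rot'][2]
    d=np.array(tgt)-p;c,s=np.cos(y),np.sin(y)
    t=np.array([c*d[0]+s*d[1],s*d[0]-c*d[1],-d[2]])/.03
    print('t',round(o['t'],2),'pos',p.round(4),'rpy',np.round(o['tool_rot'],4),'F',np.round(o['force'],1),'g',round(o['gripper_width']*88.1,1));print('units',t.round(3),'turn',None if yaw is None else round(y-yaw,4))
E
python3 -c "
from h import *
go([.487,-.325,.25],-.212)"
```

```text
t: 1.3
position: [0.1282, -0.561, 0.3137]
tool_rot: [3.139, -0.001, -0.224]
force: [0.8, -0.8, -0.9]
gripper_width: 0.577
t 1.3 pos [ 0.1282 -0.561   0.3137] rpy [ 3.139e+00 -7.000e-04 -2.242e-01] F [ 0.8 -0.8 -0.9] g 50.8
units [  9.91  -10.33    2.124] turn -0.0122
```

```bash
python3 -m handwheel '[[[1,-1,0],0,50],[[1,-1,0],0,50],[[1,-1,0],0,50],[[1,-1,0],0,50],[[1,-1,0],0,50],[[1,-1,0],0,50],[[1,-1,0],0,50],[[1,-1,0],0,50],[[1,-1,0.5],0,50],[[0.9,-1,0.5],-0.012,50]]'
python3 -c "
from h import *
go([.487,-.325,.25],-.212)"
```

```text
t: 2.55
position: [0.4933, -0.3311, 0.3019]
tool_rot: [3.116, -0.018, -0.183]
force: [-0.2, -0.1, -0.3]
gripper_width: 0.567
t 2.55 pos [ 0.4933 -0.3311  0.3019] rpy [ 3.1161 -0.0184 -0.1833] F [-0.2 -0.1 -0.3] g 50.0
units [-0.245 -0.162  1.729] turn 0.0287
```

```bash
python3 -m handwheel '[[[0,0,0],0,50]]'
python3 -c "
from h import *
go([.487,-.325,.20],-.212)"
```

```text
t: 2.68
position: [0.4951, -0.3294, 0.3024]
tool_rot: [3.116, -0.019, -0.177]
force: [0.0, -0.6, 0.7]
gripper_width: 0.566
t 2.67 pos [ 0.4951 -0.3294  0.3024] rpy [ 3.1163 -0.0186 -0.1766] F [ 0.  -0.6  0.7] g 49.9
units [-0.293 -0.096  3.412] turn 0.0354
```

```bash
cat >> h.py <<'E'
def Rt(): return Ro.from_euler('xyz',observe()['tool_rot']).as_matrix()
def go(tgt,yaw=None,local=(0,0,.1473)):
    o=observe();p=np.array(o['position']);R=Ro.from_euler('xyz',o['tool_rot']).as_matrix()
    g=p+R@np.array(local)
    d=R.T@(np.array(tgt)-g)/.03
    print('t',round(o['t'],2),'pt',g.round(4),'rpy',np.round(o['tool_rot'],4),'F',np.round(o['force'],1),'g',round(o['gripper_width']*88.1,1));print('units',d.round(3),'turn',None if yaw is None else round(o['tool_rot'][2]-yaw,4))
E
python3 -c "
from h import *
go([.487,-.325,.07],-.212)"
```

```text
t 2.67 pt [ 0.4972 -0.3335  0.1551] rpy [ 3.1163 -0.0186 -0.1766] F [ 0.  -0.6  0.7] g 49.9
units [-0.437 -0.291  2.824] turn 0.0354
```

```bash
python3 -m handwheel '[[[-0.2,-0.15,0.6],0.018,44],[[-0.2,-0.15,0.6],0.018,44],[[0,0,0.6],0,44],[[0,0,0.6],0,44],[[0,0,0.4],0,44],[[0,0,0],0,44]]'
python3 -c "
from h import *
go([.487,-.325,.0215],-.212)
snap('scene','s1');t=snap('top','t1');s=cv2.imread('pics/s1.png')[:,:,::-1]
crop(t,270,190,80,100,6,'t1p');crop(s,225,150,100,100,6,'s1p')"
```

```text
t: 3.42
position: [0.4835, -0.3238, 0.2152]
tool_rot: [3.114, -0.021, -0.215]
force: [0.2, 0.1, -0.9]
gripper_width: 0.498
t 3.42 pt [ 0.4857 -0.3284  0.068 ] rpy [ 3.1145 -0.0215 -0.2147] F [ 0.2  0.1 -0.9] g 43.9
units [-0.015 -0.162  1.547] turn -0.0027
```

View pics/s1p.png

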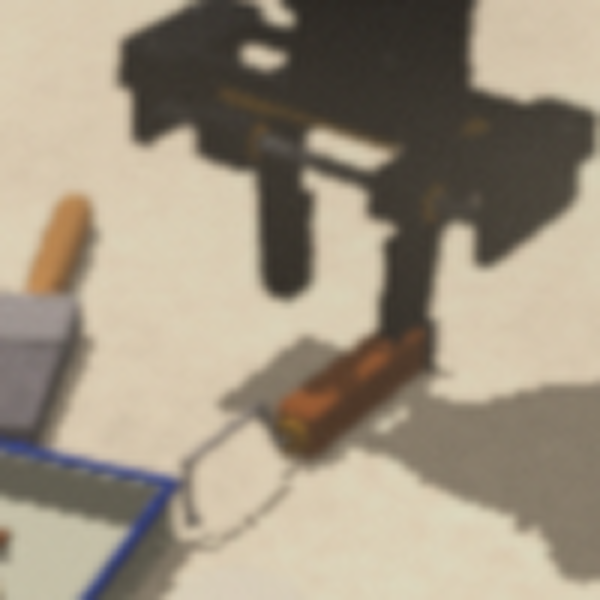

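View pics/t1p.png

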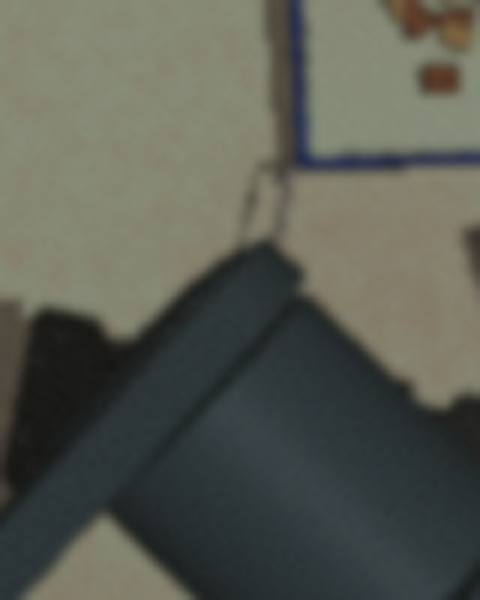

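```bash
python3 -m handwheel '[[[-1,1,0],0,44],[[-1,1,0],0,44],[[-1,1,0],0,44],[[-1,1,0],0,44],[[0,0,0],0,44]]'
python3 -c "
from h import *
go([.487,-.325,.06],-.212)"
```

```text
t: 4.15
position: [0.3399, -0.4203, 0.2221]
tool_rot: [3.105, -0.031, -0.211]
force: [0.4, -0.2, 0.2]
gripper_width: 0.501
t 4.15 pt [ 0.3432 -0.4264  0.075 ] rpy [ 3.1054 -0.0309 -0.2106] F [ 0.4 -0.2  0.2] g 44.1
units [ 3.963 -4.328  0.467] turn 0.0014
```

```bash
python3 -m handwheel '[[[0.4,-0.43,0],0,44],[[0.4,-0.43,0],0,44],[[0.4,-0.43,0],0,44],[[0.4,-0.43,0],0,44],[[0.4,-0.43,0],0,44],[[0.4,-0.43,0],0,44],[[0.4,-0.43,0],0,44],[[0.4,-0.43,0],0,44],[[0,0,0],0,44]]'
python3 -c "
from h import *
go([.487,-.325,.06],-.212)"
```

```text
t: 5.28
position: [0.4732, -0.3215, 0.2224]
tool_rot: [3.106, -0.034, -0.191]
force: [-1.0, 0.2, 0.0]
gripper_width: 0.502
t 5.28 pt [ 0.4771 -0.3276  0.0753] rpy [ 3.1064 -0.0337 -0.1912] F [-1.   0.2  0. ] g 44.2
units [ 0.29  -0.165  0.515] turn 0.0208
```

```bash
python3 -m handwheel '[[[0,0,-1],0,44],[[0,0,-1],0,44],[[0,0,-1],0,44],[[0,0,0],0,44]]'
python3 -c "
from h import *
go([.487,-.325,.06],-.212)"
python3 -m handwheel '[[[0,0,1],0,44],[[0,0,1],0,44],[[0,0,1],0,44],[[0,0,0],0,44]]'
python3 -c "
from h import *
go([.487,-.325,.06],-.212)"
```

```text
t: 5.78
position: [0.4728, -0.3137, 0.3135]
tool_rot: [3.108, -0.031, -0.184]
force: [-0.3, 1.1, -0.1]
gripper_width: 0.5
t 5.78 pt [ 0.4764 -0.3194  0.1664] rpy [ 3.1078 -0.0311 -0.1845] F [-0.3  1.1 -0.1] g 44.1
units [ 2.720e-01 -3.000e-03  3.558e+00] turn 0.0275
t: 6.28
position: [0.4746, -0.3146, 0.2177]
tool_rot: [3.11, -0.028, -0.182]
force: [-0.1, 1.6, -0.1]
gripper_width: 0.503
t 6.28 pt [ 0.4778 -0.32    0.0706] rpy [ 3.1097 -0.0278 -0.182 ] F [-0.1  1.6 -0.1] g 44.3
units [0.323 0.097 0.365] turn 0.03
```

```bash
python3 -m handwheel '[[[0.16,0.05,0.2],0.016,44],[[0.16,0.05,0.2],0.016,44],[[0,0,0.3],0,44],[[0,0,0.3],0,44],[[0,0,0.3],0,44],[[0,0,0],0,44]]'
python3 -c "
from h import *
go([.487,-.325,.0225],-.212)"
```

```text
t: 7.02
position: [0.486, -0.3217, 0.1788]
tool_rot: [3.109, -0.032, -0.216]
force: [0.0, 0.0, 0.0]
gripper_width: 0.5
t 7.03 pt [ 0.4895 -0.3275  0.0316] rpy [ 3.1088 -0.0319 -0.2158] F [0. 0. 0.] g 44.0
units [-0.109 -0.072  0.299] turn -0.0038
```

```bash
python3 -m handwheel '[[[-0.1,-0.07,0.2],-0.004,44],[[0,0,0.1],0,44],[[0,0,0],0,44]]'
python3 -c "
from h import *
go([.487,-.325,.0225],-.212)"
python3 -m handwheel '[[[0,0,0],0,12],[[0,0,0],0,12],[[0,0,0],0,12],[[0,0,0],0,12]]' 45
python3 -c "
from h import *
go([.487,-.325,.0225],-.212)"
```

```text
t: 7.4
position: [0.4835, -0.3193, 0.1693]
tool_rot: [3.108, -0.032, -0.212]
force: [-0.0, -0.7, 0.2]
gripper_width: 0.499
t 7.4 pt [ 0.4871 -0.325   0.0221] rpy [ 3.1085 -0.032  -0.2115] F [-0.  -0.7  0.2] g 43.9
units [-0.004  0.001 -0.013] turn 0.0005
t: 7.9
position: [0.4838, -0.3195, 0.1698]
tool_rot: [3.108, -0.033, -0.211]
force: [-0.2, 0.3, -1.4]
gripper_width: 0.224
t 7.9 pt [ 0.4875 -0.3254  0.0227] rpy [ 3.1078 -0.0329 -0.2115] F [-0.2  0.3 -1.4] g 19.8
units [-0.018 -0.009  0.006] turn 0.0005
```

```bash
python3 -m handwheel '[[[0,0,-0.3],0,12],[[0,0,-0.5],0,12],[[0,0,-0.5],0,12],[[0,0,-0.5],0,12],[[0,0,-0.5],0,12],[[0,0,-0.5],0,12],[[0,0,0],0,12]]'
python3 - <<'E'
from h import *
go([.487,-.325,.0225],-.212)
t=cv2.imread('pics/t0.png')[:,:,::-1];s=cv2.imread('pics/s0.png')[:,:,::-1]
g=np.clip(t.astype(float)*2,0,255).astype(np.uint8)
crop(g,40,160,190,135,4,'t0m');crop(s,345,205,215,150,3,'s0m')
E
```

```text
t: 8.78
position: [0.4818, -0.316, 0.2614]
tool_rot: [3.106, -0.035, -0.211]
force: [0.1, -0.4, -1.6]
gripper_width: 0.222
t 8.78 pt [ 0.4857 -0.3222  0.1142] rpy [ 3.1064 -0.0351 -0.2113] F [ 0.1 -0.4 -1.6] g 19.6
units [-0.047 -0.024  3.059] turn 0.0007
```

View pics/t0m.png

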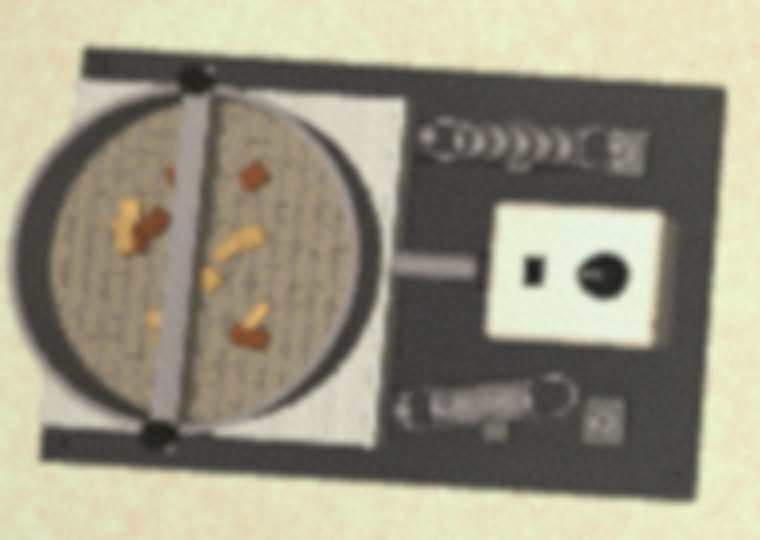

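View pics/s0m.png

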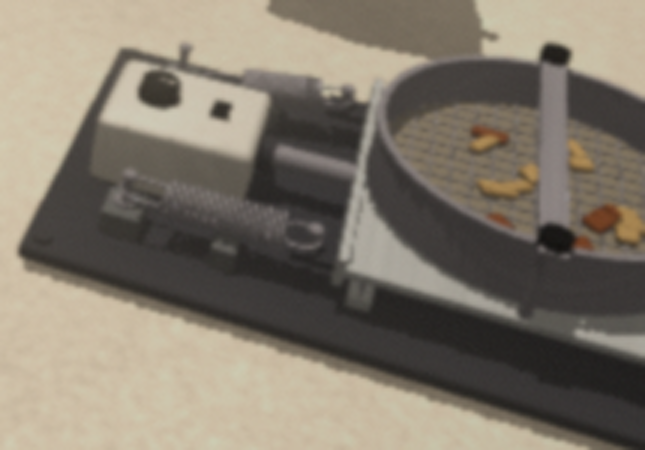

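```bash
cat > mfit.py <<'E'
from h import *
from scipy.optimize import least_squares
C=lambda s,ox,oy:(lambda u,v:(ox+(u+.5)/s-.5,oy+(v+.5)/s-.5))
T=C(4,40,160);S=C(3,345,205);T8=C(8,130,240);S6=C(6,370,210)
top=[('top',T(84,47),(135,210,20)),('top',T(727,88),(135,-210,20)),('top',T(696,501),(-135,-210,20)),('top',T(40,460),(-135,210,20)),
('top',T8(487,201),(-85,-153,40)),('top',T(627,153),(85,-153,40))]
sc=[('scene',S(22,250),(135,-210,20)),('scene',S(123,48),(-135,-210,20)),('scene',S6(222,60),(-85,-153,66)),('scene',S(128,176),(85,-153,66))]
def W(p,q):
    c,s=np.cos(p[2]),np.sin(p[2]);x,y,z=np.array(q)/1000
    return [p[0]+c*x-s*y,p[1]+s*x+c*y,z]
f=lambda p,o:np.concatenate([(proj(c,W(p,q))[0]-uv) for c,uv,q in o])
if __name__=='__main__':
  for o in(top,sc,top+sc):
    r=least_squares(f,[.56,.12,0.],args=(o,),loss='soft_l1');print(r.x);print(f(r.x,o).reshape(-1,2).round(2).tolist(),'post',W(r.x,(-85,-153,43)))
  p=r.x
  a=T8(437,152); w=back('top',a,.05);P=np.array(W(p,(-85,-35,54)))
  print('loop outer',w, 'in machine', Ro.from_euler('z',-p[2]).apply(w-P))
  print(T8(437,152), proj('top',P))
E
python3 mfit.py
```

```text
[ 0.57886126  0.11780142 -0.07572007]
[[-0.09, -0.57], [0.09, -0.6], [-0.11, 0.56], [-0.55, 0.56], [0.58, 0.12], [0.08, -0.15]] post [np.float64(0.48253071154042027), np.float64(-0.028330118454470546), np.float64(0.043)]
[ 0.58022424  0.12131268 -0.07042705]
[[-0.99, -0.31], [-0.79, -0.25], [0.44, 0.88], [1.56, -0.13]] post [np.float64(0.48466851525877197), np.float64(-0.025326690487172482), np.float64(0.043)]
[ 0.57932397  0.11903591 -0.07479103]
[[-0.61, -0.67], [-0.42, -0.84], [-0.54, 0.31], [-0.99, 0.46], [0.13, -0.11], [-0.43, -0.38], [-2.15, -1.25], [-1.32, -0.75], [-0.29, 0.36], [0.38, -0.92]] post [np.float64(0.48312922858162666), np.float64(-0.027185059884991702), np.float64(0.043)]
loop outer [ 0.49872842 -0.01357348  0.05      ] in machine [ 0.01453851 -0.10326088 -0.004     ]
(184.1875, 258.5625) [[141.62359827 261.95383678]]
```

```bash
python3 -m handwheel '[[[0,0,0],-0.17,12],[[0,0,0],-0.17,12],[[0,0,0],-0.17,12],[[0,0,0],-0.17,12],[[0,0,0],-0.17,12],[[0,0,0],-0.17,12],[[0,0,0],-0.17,12],[[0,0,0],-0.17,12],[[0,0,0],-0.17,12],[[0,0,0],-0.17,12]]'
cat >> h.py <<'E'
_Rg=Ro.from_euler('xyz',[3.1078,-.0329,-.2115]).as_matrix();_pg=np.array([.4838,-.3195,.1698])
_Rp=Ro.from_euler('z',-.2115).as_matrix();_po=np.array([.487,-.3254,0.])
DX=0.0; DZ=0.0; DY=0.0   # corrections of hook in puller frame, found later
def pul(q):  # puller-frame point (mm) -> tool-frame
    return _Rg.T@(_po+_Rp@(np.array(q)/1000.+np.array([DX,DY,DZ]))-_pg)
def hookgo(tgt,yaw):
    o=observe();R=Ro.from_euler('xyz',o['tool_rot']).as_matrix();p=np.array(o['position'])
    h=p+R@pul((115,0,8)); RP=R@_Rg.T@_Rp
    d=R.T@(np.array(tgt)-h)/.03
    print('t',round(o['t'],2),'hook',h.round(4),'puller rpy',Ro.from_matrix(RP).as_euler('xyz').round(3),'F',np.round(o['force'],1),'g',round(o['gripper_width']*88.1,2))
    print('units to tgt',d.round(3),'turn',round(Ro.from_matrix(RP).as_euler('xyz')[2]-yaw,4)); return h,RP
def pulw(q):
    o=observe();R=Ro.from_euler('xyz',o['tool_rot']).as_matrix();return np.array(o['position'])+R@pul(q)
E
python3 -c "
from h import *
hookgo([.483,-.08,.11],1.496)"
```

```text
t: 10.02
position: [0.4796, -0.3142, 0.2554]
tool_rot: [3.122, 0.033, 1.543]
force: [0.8, 0.0, -1.6]
gripper_width: 0.222
t 10.03 hook [ 0.4854 -0.2059  0.0861] puller rpy [0.014 0.066 1.543] F [ 0.8  0.  -1.6] g 19.6
units to tgt [ 4.165 -0.177 -0.941] turn 0.0474
```

```bash
python3 -m handwheel '[[[0,0,-1],0,12],[[0,0,-1],0,12],[[0,0,0],0,12]]'
python3 -c "
from h import *
hookgo([.483,-.08,.11],1.496)"
python3 -m handwheel '[[[1,0,0],0,12],[[1,0,0],0,12],[[1,0,0],0,12],[[0,0,0],0,12]]'
python3 -c "
from h import *
hookgo([.483,-.08,.11],1.496); print(observe()['joint_pos'],observe()['tool_rot'])"
```

```text
t: 10.4
position: [0.4776, -0.3116, 0.3139]
tool_rot: [3.126, 0.03, 1.545]
force: [0.1, -0.4, -1.5]
gripper_width: 0.224
t 10.4 hook [ 0.4826 -0.2027  0.1449] puller rpy [0.018 0.062 1.546] F [ 0.1 -0.4 -1.5] g 19.74
units to tgt [ 4.121 -0.108  1.039] turn 0.0496
t: 10.9
position: [0.4781, -0.2188, 0.3044]
tool_rot: [3.132, 0.025, 1.543]
force: [-0.2, 0.4, -1.9]
gripper_width: 0.219
t 10.9 hook [ 0.4822 -0.109   0.136 ] puller rpy [0.024 0.058 1.544] F [-0.2  0.4 -1.9] g 19.32
units to tgt [ 0.989 -0.008  0.841] turn 0.0481
[-0.65104721  0.1818126   1.82434683 -0.01619057  1.11328706 -0.61670104] [3.13205717 0.02475479 1.54332301]
```

```bash
python3 -m handwheel '[[[0,1,0],0,12],[[0,1,0],0,12],[[0,1,0],0,12],[[0,0,0],0,12]]'
python3 -c "
from h import *
hookgo([.483,-.08,.11],1.496)"
python3 -m handwheel '[[[0,-1,0],0,12],[[0,-1,0],0,12],[[0,-1,0],0,12],[[0,0,0],0,12]]'
python3 -c "
from h import *
hookgo([.483,-.08,.11],1.496); print(observe()['joint_pos'],observe()['tool_rot'])"
```

```text
t: 11.4
position: [0.5694, -0.224, 0.3]
tool_rot: [3.137, 0.024, 1.542]
force: [0.2, 1.6, -0.9]
gripper_width: 0.225
t 11.4 hook [ 0.5729 -0.1141  0.1316] puller rpy [0.029 0.057 1.543] F [ 0.2  1.6 -0.9] g 19.79
units to tgt [ 1.066 -3.032  0.679] turn 0.0468
t: 11.9
position: [0.4739, -0.223, 0.2948]
tool_rot: [-3.14, 0.021, 1.541]
force: [0.2, -0.3, -2.4]
gripper_width: 0.22
t 11.9 hook [ 0.4764 -0.1127  0.1267] puller rpy [0.036 0.054 1.542] F [ 0.2 -0.3 -2.4] g 19.42
units to tgt [1.106 0.187 0.533] turn 0.0458
[-0.66157244  0.19487925  1.83129587 -0.0203993   1.10432351 -0.62234726] [-3.13985875  0.02130428  1.54066315]
```

```bash
python3 -m handwheel '[[[0,0,-1],0,12],[[0,0,-1],0,12],[[0,0,-1],0,12],[[0,0,-1],0,12],[[0,0,0],0,12]]'
python3 -c "
from h import *
hookgo([.483,-.08,.11],1.496)"
python3 -m handwheel '[[[0,0,1],0,12],[[0,0,1],0,12],[[0,0,1],0,12],[[0,0,0],0,12]]'
python3 -c "
from h import *
hookgo([.483,-.08,.11],1.496); print(observe()['joint_pos'],observe()['tool_rot'])"
```

```text
t: 12.52
position: [0.474, -0.2229, 0.4158]
tool_rot: [-3.138, 0.021, 1.538]
force: [-0.0, -0.2, -1.6]
gripper_width: 0.22
t 12.53 hook [ 0.4767 -0.1124  0.2478] puller rpy [0.037 0.054 1.539] F [-0.  -0.2 -1.6] g 19.42
units to tgt [1.182 0.189 4.569] turn 0.0427
t: 13.02
position: [0.4725, -0.2248, 0.3177]
tool_rot: [-3.134, 0.018, 1.537]
force: [-0.5, 0.6, -1.3]
gripper_width: 0.22
t 13.03 hook [ 0.4746 -0.1138  0.15  ] puller rpy [0.041 0.051 1.538] F [-0.5  0.6 -1.3] g 19.37
units to tgt [1.16  0.251 1.31 ] turn 0.0421
[-0.66580285  0.16378987  1.81497731 -0.02044     1.15827583 -0.623555  ] [-3.13426734  0.01784314  1.53676627]
```

```bash
python3 -c "
from h import *
hookgo([.498,.001,.10],1.496)"
python3 -m handwheel '[[[0.6,0.1,0.2],0.01,12],[[0.6,0.1,0.2],0.01,12],[[0.6,0.1,0.2],0.01,12],[[0.6,0.1,0.2],0.01,12],[[0.6,0.1,0.2],0,12],[[0.6,0.1,0.2],0,12],[[0,0,0],0,12]]'
python3 -c "
from h import *
hookgo([.498,.001,.10],1.496)
s=snap('scene','s2');t=snap('top','t2')
g=np.clip(t.astype(float)*2,0,255).astype(np.uint8)
crop(g,130,230,100,75,8,'t2p');crop(s,370,170,110,110,5,'s2p')
for q in((115,0,8),(115,0,38),(66,0,38),(44,0,12)):
  w=pulw(q);print(q,w.round(4),proj('top',w).round(1),proj('scene',w).round(1))"
```

```text
t 13.03 hook [ 0.4746 -0.1138  0.15  ] puller rpy [0.041 0.051 1.538] F [-0.5  0.6 -1.3] g 19.37
units to tgt [3.881 0.661 1.592] turn 0.0421
t: 13.9
position: [0.4987, -0.1165, 0.2802]
tool_rot: [-3.138, 0.02, 1.494]
force: [0.3, 0.1, -2.3]
gripper_width: 0.222
t 13.9 hook [ 0.506  -0.0061  0.1122] puller rpy [0.038 0.053 1.496] F [ 0.3  0.1 -2.3] g 19.54
units to tgt [ 0.222 -0.282  0.405] turn -0.0005
(115, 0, 8) [ 0.5064 -0.0074  0.1128] [[174.8 256.4]] [[417.7 209.2]]
(115, 0, 38) [ 0.5076 -0.0059  0.1427] [[170.5 256.3]] [[420.9 197.6]]
(66, 0, 38) [ 0.5039 -0.0547  0.1453] [[192.  257.7]] [[398.  191.4]]
(44, 0, 12) [ 0.5012 -0.0779  0.1205] [[204.5 258.3]] [[385.8 198.7]]
```

View pics/t2p.png

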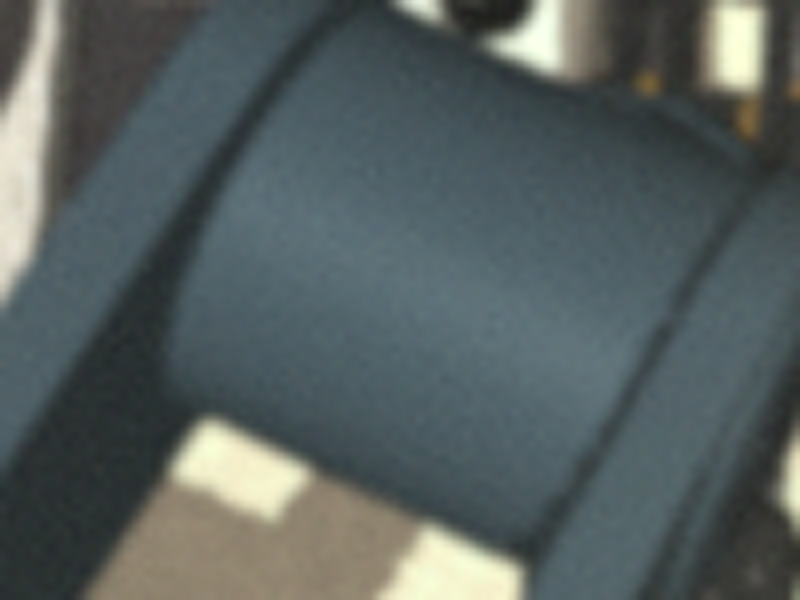

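View pics/s2p.png

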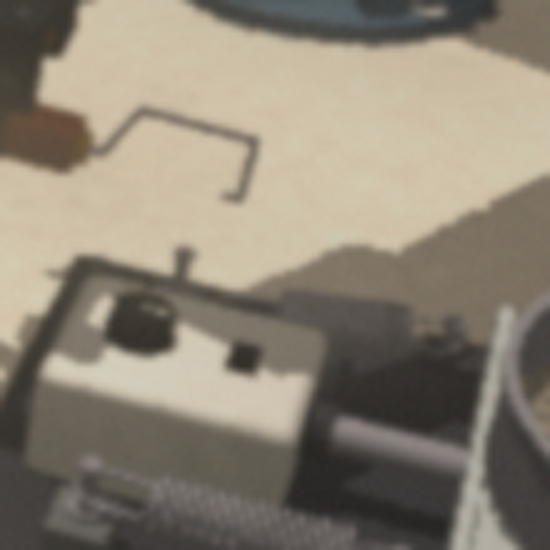

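```bash
python3 -c "
from h import *
hookgo([.4977,.0021,.085],1.496)"
python3 -m handwheel '[[[0.15,-0.14,0.3],0,12],[[0.15,-0.14,0.3],0,12],[[0,0,0.3],0,12],[[0,0,0],0,12]]'
python3 -c "
from h import *
hookgo([.4977,.0021,.075],1.496)"
```

```text
t 14.0 hook [ 0.5064 -0.0074  0.1128] puller rpy [0.037 0.053 1.494] F [-1.  -0.4 -1.1] g 20.02
units to tgt [ 0.312 -0.311  0.92 ] turn -0.0016
t: 14.5
position: [0.49, -0.1092, 0.2517]
tool_rot: [-3.138, 0.021, 1.491]
force: [0.5, 0.2, -1.7]
gripper_width: 0.223
t 14.5 hook [0.4978 0.001  0.0836] puller rpy [0.037 0.054 1.493] F [ 0.5  0.2 -1.7] g 19.61
units to tgt [ 0.041 -0.005  0.287] turn -0.0034
```

```bash
python3 -m handwheel '[[[0.04,0,0.4],0,12],[[0,0,0.4],0,12],[[0,0,0.4],0,12],[[0,0,0],0,12]]'
python3 -c "
from h import *
hookgo([.4977,.0021,.039],1.496)
s=snap('scene','s3');
crop(s,370,170,110,110,5,'s3p')
for q in((115,0,8),(115,0,38),(66,0,38),(44,0,12)):
  w=pulw(q);print(q,w.round(4),((proj('scene',w)[0]-[370,170]+.5)*5).round(1))"
```

```text
t: 15.0
position: [0.49, -0.109, 0.2128]
tool_rot: [-3.138, 0.021, 1.491]
force: [0.2, -0.1, -2.8]
gripper_width: 0.223
t 15.0 hook [0.4977 0.0012 0.0447] puller rpy [0.037 0.054 1.492] F [ 0.2 -0.1 -2.8] g 19.69
units to tgt [ 0.032 -0.001  0.19 ] turn -0.0037
(115, 0, 8) [0.4982 0.0011 0.0453] [235.5 320.7]
(115, 0, 38) [0.4994 0.0026 0.0752] [250.8 267.4]
(66, 0, 38) [ 0.4955 -0.0462  0.0779] [141.4 235.5]
(44, 0, 12) [ 0.4928 -0.0694  0.0531] [ 82.9 267.4]
```

View pics/s3p.png

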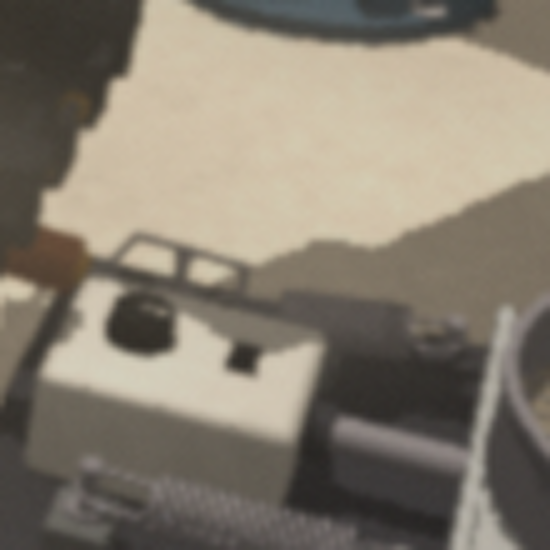

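```bash
python3 -m handwheel '[[[0,0,0.18],0,12],[[-0.1,0,0],0,12],[[-0.1,0,0],0,12],[[-0.1,0,0],0,12],[[0,0,0],0,12]]'
python3 -c "
from h import *
hookgo([.498,-.0095,.040],1.496)"
```

```text
t: 15.68
position: [0.4898, -0.1186, 0.2086]
tool_rot: [-3.14, 0.02, 1.491]
force: [0.1, 3.5, -1.8]
gripper_width: 0.223
t 15.68 hook [ 0.4979 -0.0083  0.0406] puller rpy [0.035 0.053 1.492] F [ 0.1  3.5 -1.8] g 19.6
units to tgt [-0.038  0.007  0.021] turn -0.0039
```

```bash
python3 -m handwheel '[[[0,0,-0.2],0,12],[[0,0,-0.2],0,12],[[0,0,0],0,12]]'
python3 -c "
from h import *
hookgo([.498,-.0095,.0715],1.496)"
python3 -m handwheel '[[[0,0,-0.2],0,12],[[0,0,-0.2],0,12],[[0,0,-0.2],0,12],[[0,0,0],0,12]]'
python3 -c "
from h import *
hookgo([.498,-.0095,.0715],1.496)
s=snap('scene','s4');
crop(s,370,170,110,110,5,'s4p')
for q in((115,0,8),(115,0,38),(66,0,38),(44,0,12)):
  w=pulw(q);print(q,w.round(4),((proj('scene',w)[0]-[370,170]+.5)*5).round(1))"
```

```text
t: 16.05
position: [0.4897, -0.1179, 0.2215]
tool_rot: [-3.139, 0.02, 1.491]
force: [-0.5, 2.6, -2.1]
gripper_width: 0.227
t 16.05 hook [ 0.4976 -0.0076  0.0535] puller rpy [0.036 0.053 1.492] F [-0.5  2.6 -2.1] g 19.99
units to tgt [-0.075  0.016 -0.598] turn -0.0035
t: 16.55
position: [0.4896, -0.1171, 0.2407]
tool_rot: [-3.139, 0.019, 1.492]
force: [-0.5, 3.4, -3.2]
gripper_width: 0.227
t 16.55 hook [ 0.4975 -0.0067  0.0728] puller rpy [0.036 0.052 1.493] F [-0.5  3.4 -3.2] g 19.99
units to tgt [-0.092  0.026  0.046] turn -0.0032
(115, 0, 8) [ 0.4973 -0.0066  0.0726] [229.1 265.7]
(115, 0, 38) [ 0.4985 -0.0051  0.1025] [244.4 210.7]
(66, 0, 38) [ 0.4947 -0.0539  0.105 ] [133.6 179.5]
(44, 0, 12) [ 0.4919 -0.0771  0.0802] [ 74.7 213.2]
```

View pics/s4p.png

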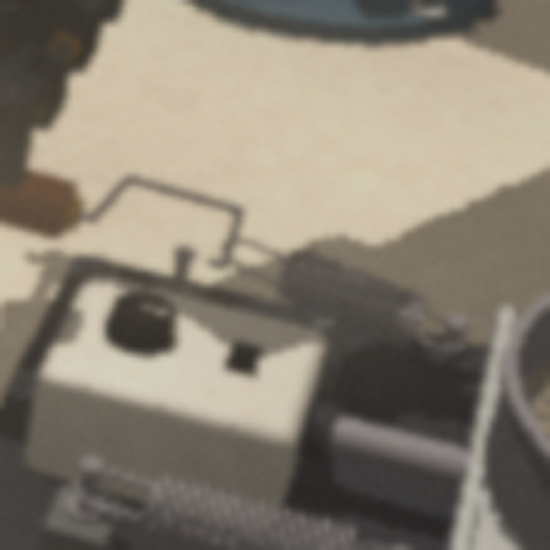

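```bash
cat > ov.py <<'E'
from h import *
import sys
def ov(pic,poly,x,y,w,h,s,name,posts=()):
    im=cv2.imread(f'pics/{pic}.png')[y:y+h,x:x+w]
    a=cv2.resize(im,None,fx=s,fy=s,interpolation=cv2.INTER_CUBIC);b=a.copy()
    f=lambda P:((proj('scene',P)-[x,y]+.5)*s).astype(int)
    cv2.polylines(b,[f(poly)],False,(0,0,255),1)
    for P in posts: cv2.polylines(b,[f(P)],False,(0,255,0),1)
    cv2.imwrite(f'pics/{name}.png',np.hstack([a,b]))
def post(p=(.483,-.0275)):
    o=np.array([p[0],p[1],.043]);L=[]
    L.append([o+[0,-.0035,0],o+[0,-.0035,.018],o+[0,-.005,.018],o+[0,-.005,.023],o+[0,.005,.023],o+[0,.005,.018],o+[0,.0035,.018],o+[0,.0035,0]])
    return [np.array(L[0])]
E
cat > lk.py <<'E'
from ov import *
pic=sys.argv[1]
if len(sys.argv)>2: snap('scene',pic)
poly=np.array([pulw(q) for q in((44,0,12),(54,0,12),(66,0,38),(115,0,38),(115,0,8),(107.2,0,8))])
ov(pic,poly,382,195,50,42,8,pic+'o',post())
E
python3 lk.py s4
```

```text
(no output)
```

View pics/s4o.png

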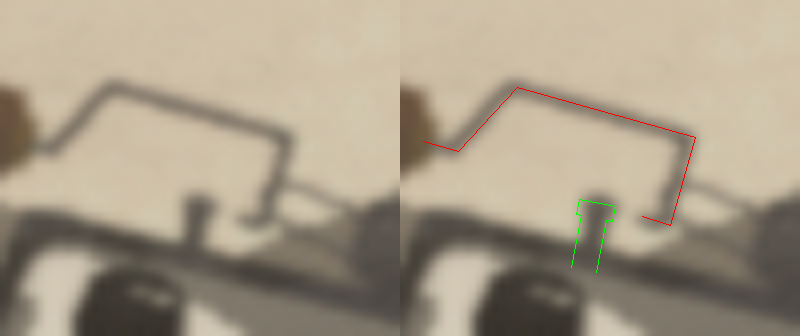

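```bash
sed -i 's/^DX=0.0;/DX=-0.0018;/' h.py; python3 -m handwheel '[[[-0.1,-0.12,0],0,12],[[-0.1,-0.12,0],0,12],[[-0.1,-0.12,0],0,12],[[-0.1,-0.12,0],0,12]]'
python3 -c "
from h import *
hookgo([.4823,-.0358,.072],1.496)"
```

```text
t: 17.1
position: [0.4724, -0.1272, 0.2393]
tool_rot: [-3.136, 0.016, 1.491]
force: [1.3, 7.3, -3.4]
gripper_width: 0.222
t 17.1 hook [ 0.4797 -0.0179  0.0719] puller rpy [0.04  0.048 1.493] F [ 1.3  7.3 -3.4] g 19.6
units to tgt [-0.588  0.135  0.004] turn -0.0034
```

```bash
python3 -m handwheel '[[[-0.12,0.03,0],0,12],[[-0.12,0.03,0],0,12],[[-0.12,0.03,0],0,12]]'
python3 -c "
from h import *
hookgo([.4823,-.0358,.072],1.496)"
```

```text
t: 17.48
position: [0.4719, -0.1362, 0.2372]
tool_rot: [-3.13, 0.008, 1.49]
force: [1.4, 10.1, -4.0]
gripper_width: 0.221
t 17.48 hook [ 0.4786 -0.0255  0.0707] puller rpy [0.045 0.041 1.491] F [ 1.4 10.1 -4. ] g 19.47
units to tgt [-0.333  0.152 -0.044] turn -0.0048
```

```bash
python3 -m handwheel '[[[-0.14,0.06,-0.05],0,12],[[-0.14,0.06,-0.05],0,12],[[-0.12,0.06,-0.05],0,12]]'
python3 -c "
from h import *
hookgo([.4823,-.0358,.072],1.496)"; python3 lk.py s5 1
```

```text
t: 17.85
position: [0.4735, -0.1446, 0.2382]
tool_rot: [-3.121, -0.004, 1.488]
force: [0.1, 13.3, -4.7]
gripper_width: 0.222
t 17.85 hook [ 0.479  -0.0318  0.0731] puller rpy [0.054 0.028 1.49 ] F [ 0.1 13.3 -4.7] g 19.53
units to tgt [-0.125  0.122  0.033] turn -0.0059
```

View pics/s5o.png

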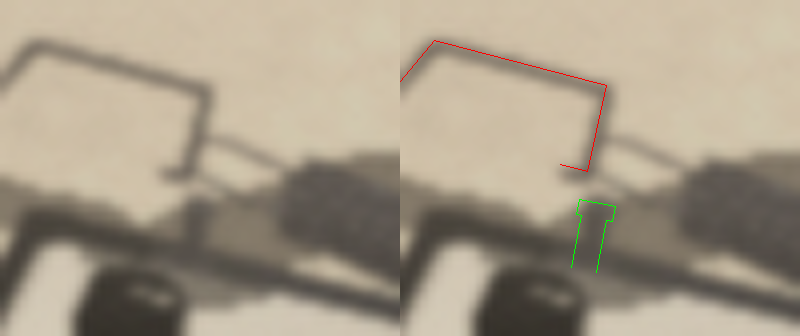

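```bash
python3 -m handwheel '[[[-0.12,0.08,0],0,12],[[-0.1,0.08,0],0,12]]'
python3 -c "
from h import *
hookgo([.4823,-.0358,.072],1.496)"; python3 lk.py s6 1
```

```text
t: 18.15
position: [0.4757, -0.1482, 0.2354]
tool_rot: [-3.114, -0.014, 1.488]
force: [0.5, 14.0, -4.2]
gripper_width: 0.222
t 18.15 hook [ 0.4802 -0.0337  0.0714] puller rpy [0.061 0.018 1.49 ] F [ 0.5 14.  -4.2] g 19.6
units to tgt [-0.065  0.076 -0.022] turn -0.0064
```

View pics/s6o.png

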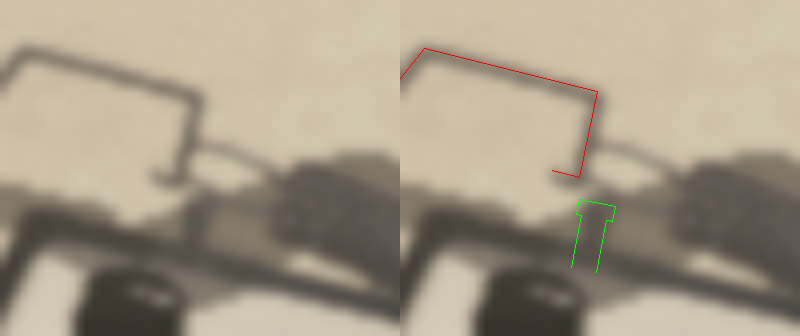

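```bash
python3 -m handwheel '[[[-0.13,0.06,0],0,12],[[-0.09,0.05,0],0,12]]'
python3 -c "
from h import *
hookgo([.4823,-.0358,.072],1.496)"; python3 lk.py s7 1
```

```text
t: 18.45
position: [0.4763, -0.1513, 0.2321]
tool_rot: [-3.106, -0.025, 1.487]
force: [0.9, 13.6, -3.4]
gripper_width: 0.223
t 18.45 hook [ 0.4797 -0.0348  0.0695] puller rpy [0.069 0.008 1.489] F [ 0.9 13.6 -3.4] g 19.66
units to tgt [-0.022  0.086 -0.088] turn -0.007
```

View pics/s7o.png

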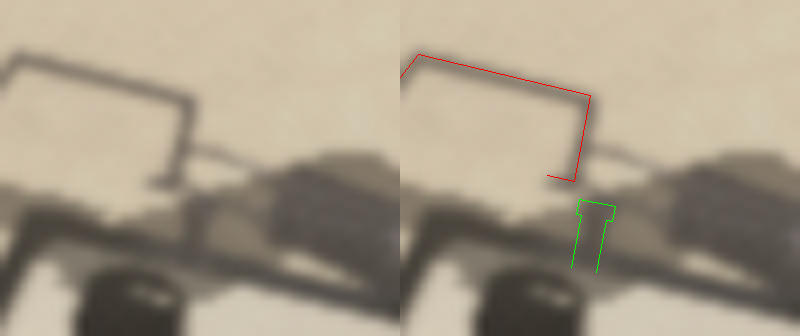

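```bash
python3 -m handwheel '[[[-0.18,0.12,-0.08],0,12]]'
python3 -c "
from h import *
hookgo([.4823,-.0371,.072],1.496)"; python3 lk.py s8 1
```

```text
t: 18.62
position: [0.4781, -0.1549, 0.2325]
tool_rot: [-3.101, -0.031, 1.486]
force: [0.8, 15.1, -4.9]
gripper_width: 0.222
t 18.62 hook [ 0.4809 -0.0373  0.0706] puller rpy [7.400e-02 1.000e-03 1.489e+00] F [ 0.8 15.1 -4.9] g 19.52
units to tgt [ 0.014  0.044 -0.05 ] turn -0.0071
```

View pics/s8o.png

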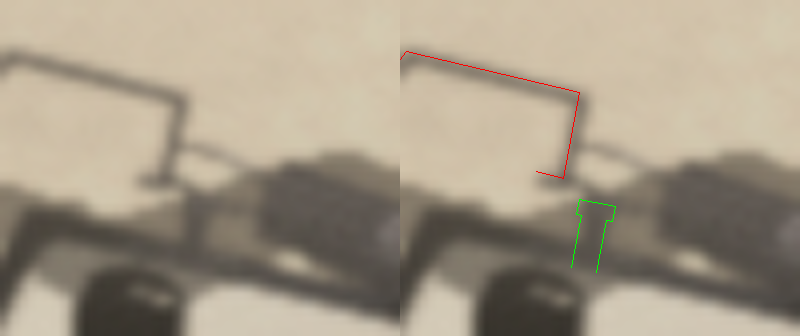

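```bash
python3 -m handwheel '[[[-0.1,0.06,0.29],0,12]]'
python3 -c "
from h import *
hookgo([.4823,-.0371,.051],1.496)"; python3 lk.py s9 1
```

```text
t: 18.8
position: [0.4789, -0.1562, 0.2228]
tool_rot: [-3.099, -0.036, 1.486]
force: [1.3, 14.5, -4.0]
gripper_width: 0.22
t 18.8 hook [ 0.4814 -0.0379  0.0616] puller rpy [ 0.076 -0.004  1.488] F [ 1.3 14.5 -4. ] g 19.42
units to tgt [0.016 0.042 0.351] turn -0.0076
```

View pics/s9o.png

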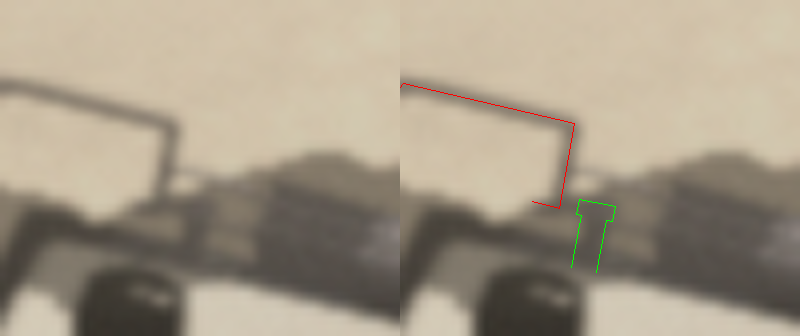

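```bash
python3 -m handwheel '[[[-0.07,0.06,0.33],0,12]]'
python3 -c "
from h import *
hookgo([.4823,-.0371,.051],1.496)"; python3 lk.py s10 1
```

```text
t: 18.98
position: [0.4787, -0.156, 0.2102]
tool_rot: [-3.094, -0.043, 1.485]
force: [0.8, 14.3, -2.1]
gripper_width: 0.222
t 18.98 hook [ 0.4805 -0.0366  0.0497] puller rpy [ 0.081 -0.01   1.488] F [ 0.8 14.3 -2.1] g 19.54
units to tgt [-0.011  0.058 -0.046] turn -0.0082
```

View pics/s10o.png

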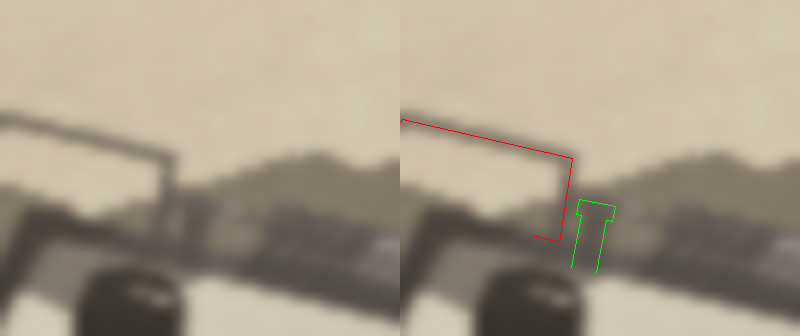

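```bash
python3 -m handwheel '[[[-0.1,0.2,-0.06],0,12],[[-0.08,0.18,-0.05],0,12]]'
python3 -c "
from h import *
hookgo([.4823,-.0371,.051],1.496)"; python3 lk.py s11 1
```

```text
t: 19.27
position: [0.4865, -0.1579, 0.208]
tool_rot: [-3.083, -0.055, 1.484]
force: [-0.8, 13.6, -2.8]
gripper_width: 0.223
t 19.27 hook [ 0.4868 -0.0363  0.0491] puller rpy [ 0.093 -0.023  1.487] F [-0.8 13.6 -2.8] g 19.65
units to tgt [-0.036 -0.15  -0.057] turn -0.0091
```

View pics/s11o.png

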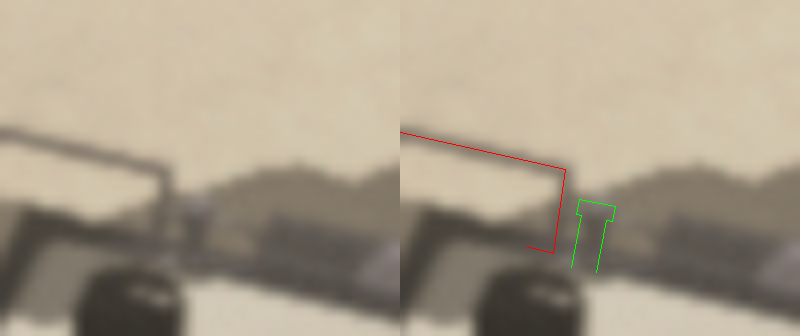

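```bash
python3 -m handwheel '[[[-0.05,0.22,-0.1],0,12]]'
python3 -c "
from h import *
hookgo([.4923,-.0271,.051],1.496)"; python3 lk.py s12 1
```

```text
t: 19.45
position: [0.4915, -0.1583, 0.2088]
tool_rot: [-3.076, -0.06, 1.485]
force: [-5.6, 10.1, -4.7]
gripper_width: 0.225
t 19.45 hook [ 0.4905 -0.0358  0.0505] puller rpy [ 0.1   -0.027  1.488] F [-5.6 10.1 -4.7] g 19.84
units to tgt [ 0.295  0.033 -0.   ] turn -0.0077
```

View pics/s12o.png

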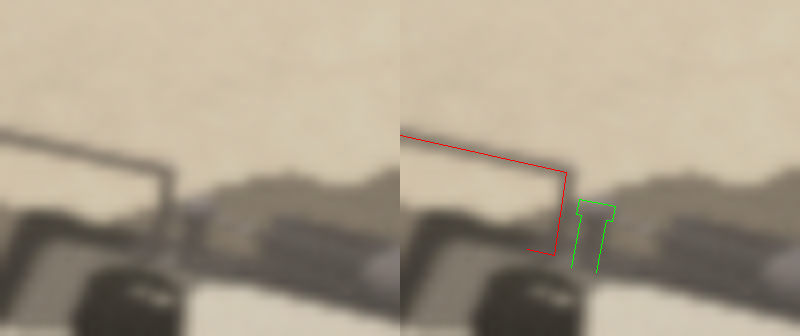

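```bash
python3 -m handwheel '[[[0.06,-0.03,-0.04],0,12],[[0.1,-0.03,-0.03],0,12]]'
python3 -c "
from h import *
hookgo([.4923,-.0271,.051],1.496)"; python3 lk.py s13 1
```

```text
t: 19.75
position: [0.4886, -0.1525, 0.2095]
tool_rot: [-3.069, -0.063, 1.486]
force: [0.1, 0.5, -1.8]
gripper_width: 0.221
t 19.75 hook [ 0.4865 -0.0295  0.0517] puller rpy [ 0.106 -0.03   1.49 ] F [ 0.1  0.5 -1.8] g 19.51
units to tgt [0.096 0.188 0.016] turn -0.006
```

View pics/s13o.png

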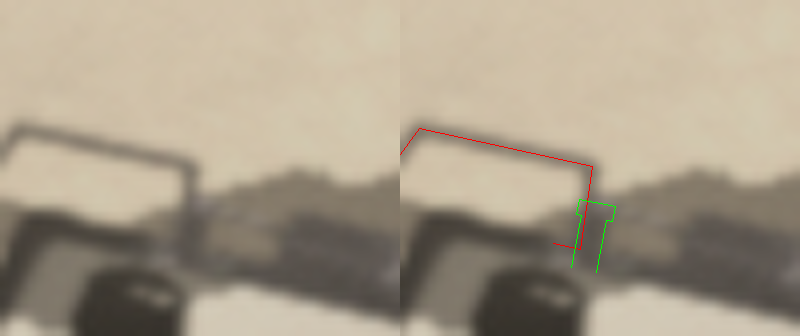

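```bash
python3 -m handwheel '[[[0.03,0.07,0],0,12],[[0.1,0,0],0,12]]'
python3 -c "
from h import *
hookgo([.4923,-.0131,.051],1.496)"
```

```text
t: 20.05
position: [0.4912, -0.1494, 0.2102]
tool_rot: [-3.07, -0.062, 1.486]
force: [0.7, -0.3, -1.8]
gripper_width: 0.222
t 20.05 hook [ 0.4892 -0.0266  0.0522] puller rpy [ 0.105 -0.029  1.49 ] F [ 0.7 -0.3 -1.8] g 19.57
units to tgt [0.455 0.07  0.063] turn -0.0064
```

```bash
python3 -m handwheel '[[[0.12,0,0],0,12],[[0.12,0,0],0,12],[[0,0,0],0,12]]'
python3 -c "
from h import *
hookgo([.4913,-.0131,.051],1.496)"; python3 lk.py s14 1
```

```text
t: 20.42
position: [0.493, -0.1428, 0.2118]
tool_rot: [-3.074, -0.059, 1.485]
force: [-0.6, 0.7, -1.6]
gripper_width: 0.224
t 20.43 hook [ 0.4919 -0.0204  0.0535] puller rpy [ 0.101 -0.027  1.489] F [-0.6  0.7 -1.6] g 19.7
units to tgt [ 0.236 -0.033  0.1  ] turn -0.0074
```

View pics/s14o.png

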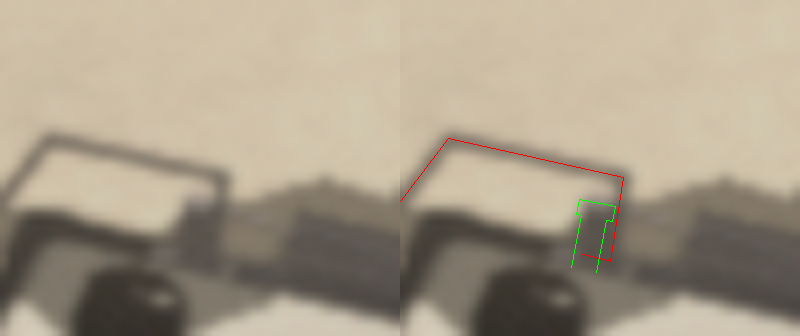

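```bash
python3 -m handwheel '[[[0.1,-0.03,0.08],0,12],[[0.12,-0.03,0.03],0,12],[[0,0,0],0,12]]'
python3 -c "
from h import *
hookgo([.4893,-.0131,.051],1.496)"; python3 lk.py s15 1
```

```text
t: 20.85
position: [0.4915, -0.1355, 0.2088]
tool_rot: [-3.074, -0.059, 1.485]
force: [0.4, -0.6, -1.6]
gripper_width: 0.221
t 20.85 hook [ 0.4903 -0.0132  0.0505] puller rpy [ 0.101 -0.027  1.488] F [ 0.4 -0.6 -1.6] g 19.51
units to tgt [ 0.001 -0.036 -0.016] turn -0.0075
```

View pics/s15o.png

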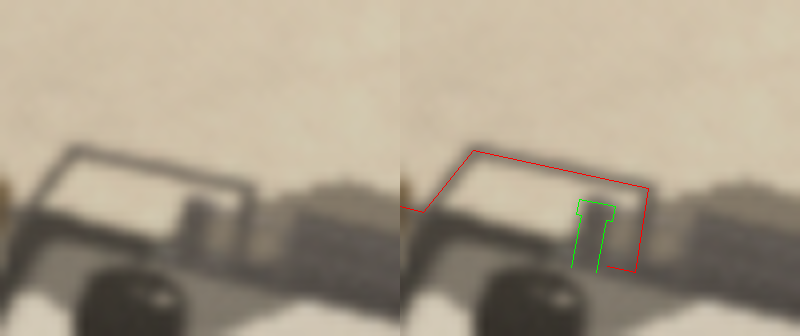

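```bash
python3 -c "
from h import *
hookgo([.4888,-.0126,.066],1.496)"
```

```text
t 20.9 hook [ 0.4904 -0.0134  0.0505] puller rpy [ 0.101 -0.026  1.488] F [ 0.5  0.3 -1.6] g 19.58
units to tgt [ 0.051 -0.091 -0.509] turn -0.0076
```

```bash
python3 -m handwheel '[[[0.05,-0.07,0],0,12],[[0,-0.01,-0.15],0,12],[[0,-0.01,-0.15],0,12],[[0,0,0],0,12]]'
python3 -c "
from h import *
hookgo([.4888,-.0126,.085],1.496)"; python3 lk.py s16 1
```

```text
t: 21.4
position: [0.4896, -0.1347, 0.219]
tool_rot: [-3.075, -0.059, 1.485]
force: [-0.1, 0.6, -2.2]
gripper_width: 0.223
t 21.4 hook [ 0.4885 -0.0124  0.0606] puller rpy [ 0.1   -0.026  1.488] F [-0.1  0.6 -2.2] g 19.62
units to tgt [ 0.043 -0.045 -0.81 ] turn -0.0077
```

View pics/s16o.png

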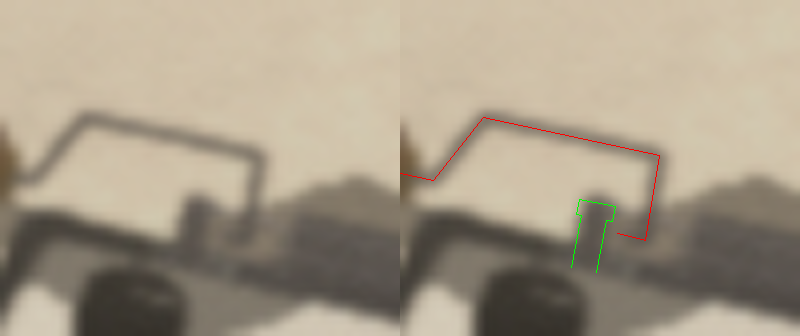

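Force is near zero and the coil has not been lifted. I'll keep raising straight up.

```bash
python3 -m handwheel '[[[0,-0.01,-0.2],0,12],[[0,-0.01,-0.3],0,12],[[0,0,-0.4],0,12],[[0,0,-0.5],0,12],[[0,0,-0.5],0,12],[[0,0,0],0,12]]'
python3 -c "
from h import *
hookgo([.4888,-.0126,.085],1.496)"; python3 lk.py s17 1
```

```text
t: 22.2
position: [0.4931, -0.1388, 0.2809]
tool_rot: [-3.077, -0.058, 1.485]
force: [-0.3, 0.5, -1.8]
gripper_width: 0.22
t 22.2 hook [ 0.4923 -0.0167  0.1224] puller rpy [ 0.098 -0.025  1.488] F [-0.3  0.5 -1.8] g 19.36
units to tgt [ 0.054 -0.048  1.258] turn -0.0077
```

View pics/s17o.png

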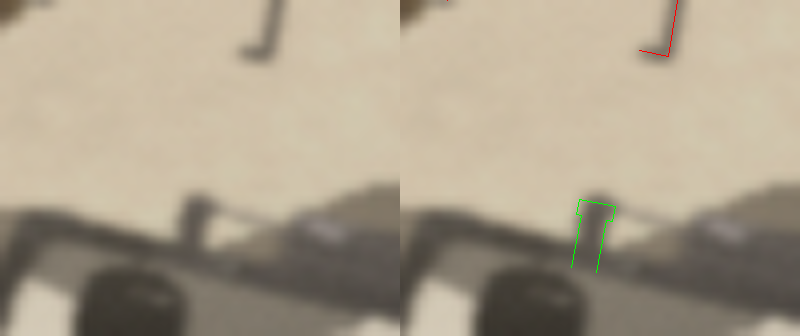

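```bash
python3 -m handwheel '[[[-1,0,-0.2],0,12],[[-1,0,-0.2],0,12],[[-1,0,0],0,12],[[-1,0,0],0,12],[[-1,0,0],0,12],[[-1,0,0],0,12],[[0,0,0],0,12]]'
python3 -c "
from h import *
hookgo([.5,-.346,.0],-.212);print(Rt()[:,2])"
python3 -m handwheel '[[[0,0,0],0.17,12],[[0,0,0],0.17,12],[[0,0,0],0.17,12],[[0,0,0],0.17,12],[[0,0,0],0.17,12],[[0,0,0],0.17,12],[[0,0,0],0.17,12],[[0,0,0],0.17,12],[[0,0,0],0.17,12],[[0,0,0],0.17,12]]'
python3 -c "
from h import *
hookgo([.6,-.346,.0],-.212);print(Rt()[:,2])
s=snap('scene','s18');t=snap('top','t18');print(pulw((0,0,0)))"
```

```text
t: 23.12
position: [0.4761, -0.322, 0.2769]
tool_rot: [-3.07, -0.063, 1.486]
force: [0.6, 1.7, -2.3]
gripper_width: 0.219
t 23.12 hook [ 0.4741 -0.199   0.1191] puller rpy [ 0.105 -0.031  1.49 ] F [ 0.6  1.7 -2.3] g 19.27
units to tgt [-5.052  1.535  3.558] turn 1.7016
[-0.06621354  0.06890862 -0.99542321]
t: 24.38
position: [0.4752, -0.3104, 0.2703]
tool_rot: [-3.081, 0.095, -0.259]
force: [-0.4, 1.1, -1.9]
gripper_width: 0.224
t 24.38 hook [ 0.5706 -0.3248  0.0951] puller rpy [ 0.095  0.128 -0.256] F [-0.4  1.1 -1.9] g 19.74
units to tgt [1.425 0.618 3.016] turn -0.0442
[-0.07626435  0.08320545 -0.99360988]
[ 0.45945386 -0.29495645  0.10186701]
```

View pics/s18.png

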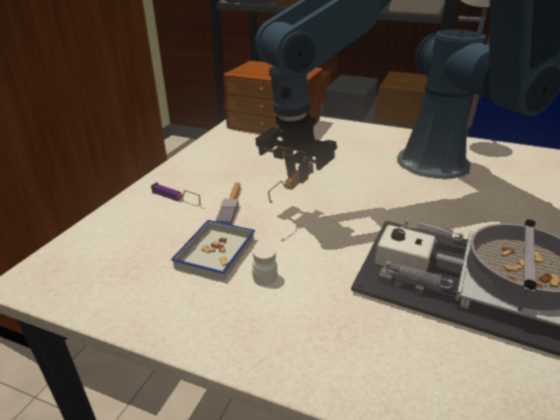

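View pics/t18.png

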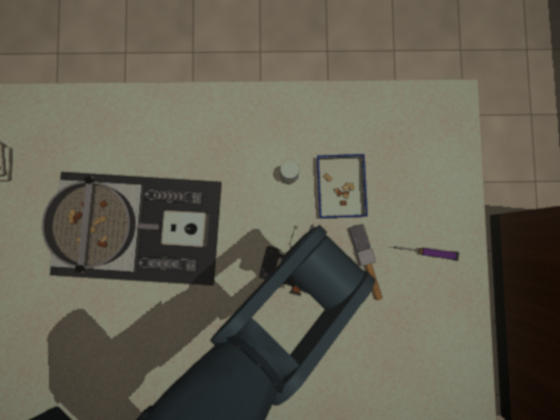

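```bash
python3 - <<'E'
from h import *
t=cv2.imread('pics/t18.png')[:,:,::-1];s=cv2.imread('pics/s18.png')[:,:,::-1]
g=np.clip(t.astype(float)*2.2,0,255).astype(np.uint8)
a=cv2.resize(g[245:285,135:210,::-1],None,fx=8,fy=8,interpolation=cv2.INTER_CUBIC)
b=cv2.resize(s[210:250,395:470,::-1],None,fx=8,fy=8,interpolation=cv2.INTER_CUBIC)
cv2.imwrite('pics/seat.png',np.vstack([a[:290],b[:300]]))
E
```

```text
(no output)
```

View pics/seat.png

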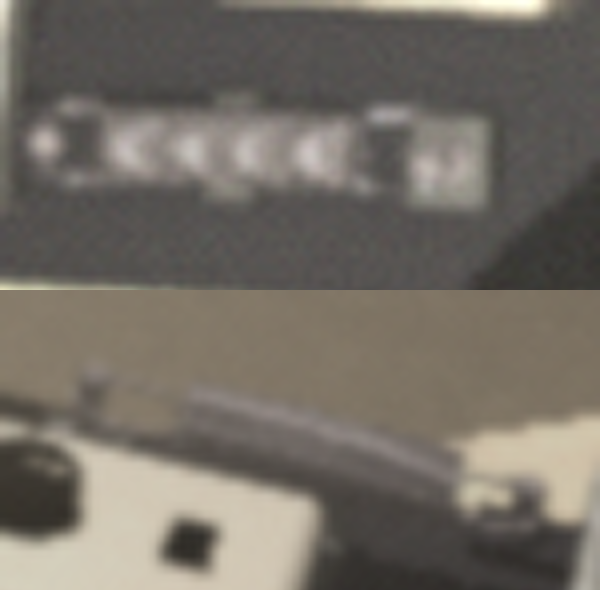

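```bash
python3 -m handwheel '[[[-1,1,-0.2],0,12],[[-1,1,-0.2],0,12],[[-1,1,0],0,12],[[-1,1,0],0,12],[[0,0,0],0,12]]'
python3 -c "
from h import *
hookgo([.6,-.346,.0],-.212);print(Rt()[:,2])"
python3 -m handwheel '[[[1,-1,0],0,12],[[1,-1,0],0,12],[[1,-1,0],0,12],[[1,-1,0],0,12],[[0,0,0],0,12]]'
python3 -c "
from h import *
hookgo([.6,-.346,.0],-.212);print(Rt()[:,2])"
```

```text
t: 25.1
position: [0.3275, -0.3971, 0.2855]
tool_rot: [-3.076, 0.095, -0.228]
force: [0.1, 0.5, -1.8]
gripper_width: 0.226
t 25.1 hook [ 0.4236 -0.4078  0.1104] puller rpy [ 0.1    0.128 -0.225] F [ 0.1  0.5 -1.8] g 19.91
units to tgt [ 5.586 -3.121  3.376] turn -0.0129
[-0.07725811  0.08500043 -0.99338115]
t: 25.72
position: [0.4774, -0.3005, 0.2813]
tool_rot: [-3.072, 0.094, -0.213]
force: [-0.6, 0.6, -1.7]
gripper_width: 0.227
t 25.73 hook [ 0.574  -0.3091  0.1063] puller rpy [ 0.104  0.126 -0.209] F [-0.6  0.6 -1.7] g 19.98
units to tgt [1.432 1.257 3.347] turn 0.0028
[-0.07644437  0.08764322 -0.99321444]
```

```bash
python3 -m handwheel '[[[0,0,0],-0.175,12],[[0,0,0],-0.175,12],[[0,0,0],-0.175,12],[[0,0,0],-0.175,12],[[0,0,0],-0.175,12],[[0,0,0],-0.175,12],[[0,0,0],-0.175,12],[[0,0,0],0,12]]'
python3 -c "
from h import *
hookgo([.53,-.2,.0],1.2);print(Rt()[:,2],pulw((0,0,0)))"
```

```text
t: 26.72
position: [0.4761, -0.2961, 0.2788]
tool_rot: [-3.025, -0.041, 1.067]
force: [-0.3, 0.2, -2.0]
gripper_width: 0.225
t 26.73 hook [ 0.5161 -0.1825  0.1192] puller rpy [ 0.15  -0.009  1.072] F [-0.3  0.2 -2. ] g 19.87
units to tgt [-0.453  1.143  3.85 ] turn -0.1278
[-0.08210213  0.09210517 -0.99235874] [ 0.46013348 -0.28281862  0.11022909]
```

```bash
python3 -c "
from h import *
go([.47,-.31,.012],None,pul((0,0,0)))"
```

```text
t 26.73 pt [ 0.4601 -0.2828  0.1102] rpy [-3.025  -0.0414  1.0673] F [-0.3  0.2 -2. ] g 19.9
units [-0.77   1.098  3.139] turn None
```

```bash
python3 -m handwheel '[[[-0.12,0.18,0.5],0,12],[[-0.12,0.18,0.5],0,12],[[-0.12,0.18,0.5],0,12],[[-0.12,0.18,0.5],0,12],[[-0.12,0.18,0.5],0,12],[[-0.1,0.15,0.4],0,12],[[0,0,0],0,12]]'
python3 -c "
from h import *
go([.47,-.31,.0035],None,pul((0,0,0)));hookgo([.53,-.2,.0],1.2)"
```

```text
t: 27.6
position: [0.4859, -0.3229, 0.1791]
tool_rot: [-3.021, -0.042, 1.061]
force: [-0.6, 0.8, -1.6]
gripper_width: 0.222
t 27.6 pt [ 0.4695 -0.3091  0.0106] rpy [-3.0211 -0.0417  1.0607] F [-0.6  0.8 -1.6] g 19.6
units [-0.029  0.057  0.23 ] turn None
t 27.6 hook [ 0.5262 -0.2091  0.0196] puller rpy [ 0.154 -0.009  1.066] F [-0.6  0.8 -1.6] g 19.58
units to tgt [0.299 0.042 0.665] turn -0.1343
```

```bash
python3 -m handwheel '[[[-0.01,0.03,0.15],0,12],[[0,0.01,0.1],0,12],[[0,0,0],0,12]]'
python3 -c "
from h import *
go([.47,-.31,.0015],None,pul((0,0,0)))"
python3 -m handwheel '[[[0,0.01,0.07],0,12],[[0,0,0.04],0,12]]'
python3 -c "
from h import *
go([.47,-.31,.0015],None,pul((0,0,0)));s=snap('scene','s19');crop(s,240,150,80,80,7,'s19p')"
```

```text
t: 27.98
position: [0.4867, -0.3232, 0.1722]
tool_rot: [-3.023, -0.041, 1.061]
force: [-0.1, 0.4, -2.0]
gripper_width: 0.224
t 27.98 pt [ 0.4705 -0.3096  0.0036] rpy [-3.0229 -0.0413  1.061 ] F [-0.1  0.4 -2. ] g 19.8
units [-0.022  0.     0.069] turn None
t: 28.22
position: [0.4871, -0.3232, 0.1698]
tool_rot: [-3.024, -0.041, 1.061]
force: [-1.7, 1.9, 4.7]
gripper_width: 0.224
t 28.23 pt [ 0.471  -0.3098  0.0012] rpy [-3.0244 -0.0408  1.0613] F [-1.7  1.9  4.7] g 19.7
units [-0.023 -0.028 -0.009] turn None
```

View pics/s19p.png

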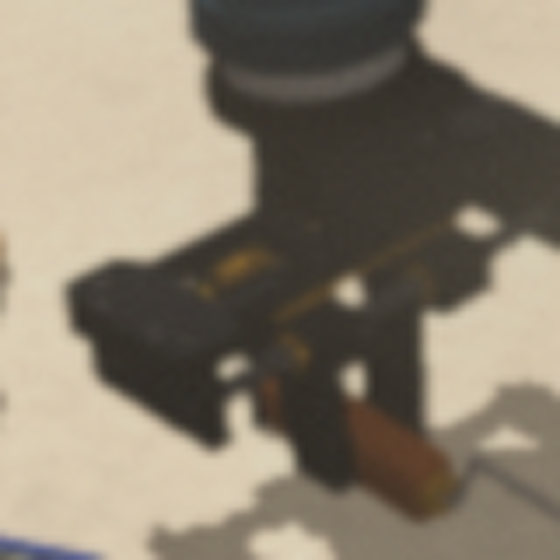

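```bash
python3 -m handwheel '[[[0,0,0],0,24],[[0,0,-0.04],0,32],[[0,0,-0.05],0,36],[[0,0,-0.1],0,40],[[0,0,-0.3],0,40],[[0,0,-0.6],0,40],[[0,0,-0.8],0,40],[[0,0,-1],0,40],[[0,0,0],0,40]]'
python3 -c "
from h import *
go([.47,-.31,.0015]);s=snap('scene','s20');crop(s,240,150,80,80,7,'s20p');t=snap('top','t20')"
```

```text
t: 29.4
position: [0.4953, -0.3324, 0.2637]
tool_rot: [-3.029, -0.039, 1.061]
force: [-0.5, -0.9, -0.4]
gripper_width: 0.453
t 29.4 pt [ 0.4837 -0.3193  0.1174] rpy [-3.0289 -0.0395  1.0614] F [-0.5 -0.9 -0.4] g 39.9
units [-0.104 -0.111  3.901] turn None
```

View pics/s20p.png

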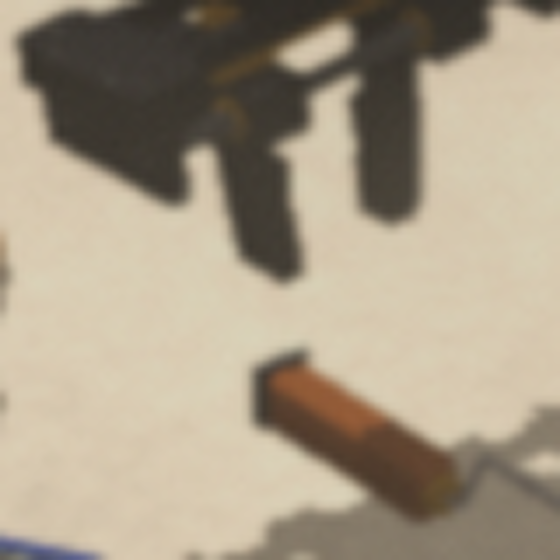

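```bash
python3 -m handwheel '[[[0,-0.5,-1],0,40],[[0,-0.8,-0.8],0,40],[[0,-1,-0.5],0,40],[[0,-1,0],0,40],[[0,-1,0],0,40],[[0,-1,0],0,40],[[0,-1,0],0,40],[[0,-1,0],0,40],[[0,0,0],0,40]]'
python3 - <<'E'
from h import *
go([.47,-.31,.0015]);s=snap('scene','s21');t=snap('top','t21')
g=np.clip(t.astype(float)*2.2,0,255).astype(np.uint8)
A=cv2.resize(s[180:240,250:340,::-1],None,fx=4,fy=4,interpolation=cv2.INTER_CUBIC)
B=cv2.resize(g[205:300,250:340,::-1],None,fx=4,fy=4,interpolation=cv2.INTER_CUBIC)[:340]
C=cv2.resize(g[245:285,135:235,::-1],None,fx=4,fy=4,interpolation=cv2.INTER_CUBIC)
D=cv2.resize(s[210:260,390:490,::-1],None,fx=4,fy=4,interpolation=cv2.INTER_CUBIC)
L=np.vstack([A,B]);R=np.vstack([C,D]);R=np.vstack([R,np.zeros((L.shape[0]-R.shape[0],400,3),np.uint8)])
cv2.imwrite('pics/fin.png',np.hstack([L,R]))
for n in('jar','tray','brush'):
  for c in('scene','top'): print(n,c,[(np.round(d['bbox']).tolist(),round(d['p'],2)) for d in spot_in(n,c)][:2])
E
```

```text
t: 30.62
position: [0.3014, -0.2261, 0.3477]
tool_rot: [-3.004, -0.048, 1.06]
force: [-0.2, -0.8, -0.5]
gripper_width: 0.45
t 30.62 pt [ 0.2871 -0.2101  0.202 ] rpy [-3.0037 -0.0481  1.0603] F [-0.2 -0.8 -0.5] g 39.7
units [-0.247  7.797  5.661] turn None
jar scene [([253.0, 248.0, 24.0, 37.0], 0.93)]
jar top [([279.0, 158.0, 22.0, 30.0], 0.94)]
tray scene []
tray top [([315.0, 156.0, 57.0, 64.0], 0.66)]
brush scene [([218.0, 181.0, 21.0, 43.0], 0.77)]
brush top [([348.0, 227.0, 35.0, 75.0], 0.92), ([171.0, 258.0, 9.0, 11.0], 0.72)]
```

View pics/fin.png

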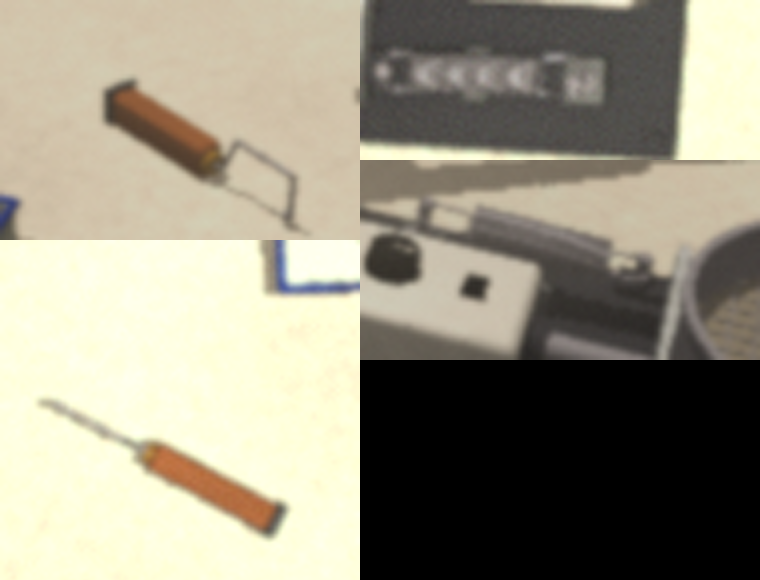

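View pics/t21.png

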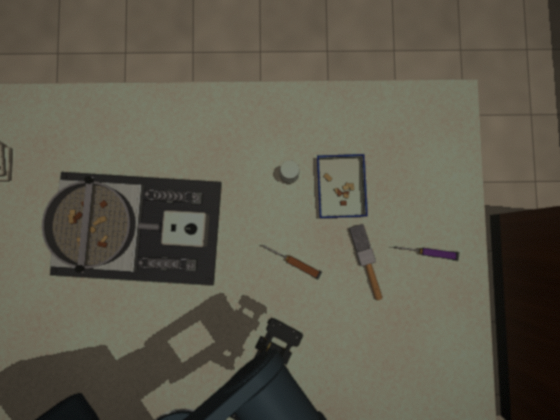

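```bash
python3 -c "
from bench import *
print(close_job())"
```

```text
the job is handed in; nothing more can be done
None
```

The spring is back on its post and the job is handed in, at about 31 s of the 70 s allowed.

**What I did:** I caught the loop with the puller, lifted it over the head and eased it down the neck. I then took the hook round the side of the post, raised it out of the loop and laid the puller back on the bench.

**Spring and post:**
- The last pictures show the loop round the neck with the spring stretched straight to the post.
- Wrist force fell to about zero once the post took the pull.
- Peak pull was about 15 N. That means a stretch of about 28–29 mm, worked out from that force and the hook position, not measured directly.

**Puller:** it lies flat on its underside, hook down. It is a few centimetres from where it was and turned about 70°. The tool had tilted several degrees while pulling, so I chose a heading where it would settle level. It was let go with about 8° of sideways tilt, touching the bench with roughly 6 N.

**Other things:** jar and brush appear where they were in both cameras. The tray is unmoved in the top view, but the last scene-camera search did not find it.

**Side force:** while the hook was moving round the post, the wrist read about 5–6 N sideways for one step. I took this as the loop's far side resting on the neck, not the hook pressing on the post, but could not see it directly.

**Calibration:** the hook position from the arm and from the pictures differed by 1–2 mm, so I relied on the pictures and the force for the final clearance at the head.

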